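Bond two rock slabs in the lever press of a specimen laboratory

TASK

First lay the dark slate slab and the sandy slab flat in the press's recesses of matching shape, the long one lengthwise and the short one crosswise, setting them down rather than dropping them, and let go of them. Only then flip the red safety catch fully over sideways, away from the recesses, and after that pull the lever by its black bar towards the robot, all the way down until both rubber pads squeeze the slabs and it meets its stop. Finish while still holding the lever down there with the fingers on the bar (it springs back when let go), and do not disturb the other things on the table or force the lever against the closed catch.

Things in the scene. Friction and masses are not known exactly. Their poses are not given: they have to be found in the camera images.
- slab_long: dark slate-grey slab, 72 x 26 x 18 mm (long side along its x), 90 g; origin at the centre of its underside. It lies flat on the table to the robot's left and goes in the long recess, either way round
- slab_short: sandy brown slab, 46 x 30 x 18 mm (46 along its x), 65 g; origin at the centre of its underside. It lies flat on the table to the left and goes in the crosswise recess, either way round
- press: fixed bonding press, green base 235 x 315 mm, -x to the robot; origin on the table. In its frame (mm): bed around (-70, 0), shaft along y at x 60, z 50; the lever turns in the plane y -155, the catch in front of it. The open blue clamp arm with the pads (y -60 to 60) stands upright over the shaft, 200 high, and comes down on the bed with the lever
- recess_long (a point): centre of the floor of the long recess, axes as the press. Recess 82 mm along press x, 34 mm along press y, 7 mm deep; its floor is 20 mm above the table, so the rim is at 27 mm and a seated slab stands 11 mm proud
- recess_short (a point): centre of the floor of the crosswise recess, axes as the press; 80 mm to the right (-y of the press) of the long one. Recess 39 mm along press x, 56 mm along press y (the slab's 46 mm side goes along press y), 7 mm deep, floor 20 mm above the table
- catch (a joint): red safety catch: 0 = upright, propping the lever (starts 0 to 0.1 rad); grows as it flips outward, to the press's -y side; stop at 1.5 rad, lying down. Hinge along press x at press (0, -155, 30) mm. Once past about 0.4 rad it falls over by its own weight and stays; flipping takes under 1 N. Closed, it lets the lever turn only about 0.1 rad
- catch_tab (a point): top end of the catch's red post (14 mm along press x, 12 mm along press y, 100 mm long, hinged at its foot; top 130 mm above the table when upright). 25 to 39 mm below the top a red prop, 12 mm wide, runs 70 mm from the post to the lever (press +x). Push the post from its inner (+y) side; 45 mm are free there
- lever (a joint): lever with clamp arm: 0 = open (lever leaning 0.4 rad back from upright, away from the robot), grows as it is pulled to the robot and down; pads touch the seated slabs at 1.42 rad, stop at 1.5 rad. A spring returns it: pull of 2 to 4 N at the bar on the way, rising to about 10 N at the stop, across the lever
- lever_bar: black round bar (a sleeve that turns on its own axis), 16 mm diameter, 70 mm long, parallel to press y, sticking out to the right (-y) from the lever's end. Origin at the centre of the bar. Open it is 179 mm above the table, at the stop about 113 mm; it runs on a circle of 140 mm radius about shaft and can be pinched from above across the bar
- shaft (a point): point on the lever's pivot axis (parallel to press y), 50 mm above the table, level with the middle of the bar; axes as the press. The bar lies at shaft + 140 mm x (sin(0.4 - q) along press x, cos(0.4 - q) up), q the lever's joint value
- pad_long: round rubber pad, 22 mm across, on the clamp arm, sprung (0.35 N per mm, 13 mm travel); presses the long slab when the lever is down. Origin at the centre of its face
- pad_short: the like pad for the short slab
- chip: flat reddish rock offcut 50 x 42 x 12 mm, bystander
- ammonite: round terracotta-coloured fossil, 68 mm across, 18 mm high, bystander
- glue: white glue bottle with blue cap, 40 mm across, 100 mm tall, bystander
- brush: 180 mm wooden-handled brush, bystander; origin under its middle
- dish: white shallow dish, 84 mm across, 20 mm high, bystander
- jar: amber jar with black cap, 56 mm across, 70 mm tall, bystander
There are look-alikes about, which are no part of the job. Of the things shaped like the slab_short, the brown one is meant. Of the things that look like the slab_long, take the one that is farthest to the robot's left at the start.

How it is judged:
By the outcome, as a careful person would: the job done as asked, in the order asked, and still so for the second after the job is handed in, while the arm keeps its last pose, push and grip.
It also fails if it takes over 72 s, if anything falls off the work surface, if the arm or the gripper's body presses on something with over 40 N, if the wrist force passes 120 N, or if a joint passes its speed limit or range.

ROBOT

A 6-joint arm with a two-finger parallel gripper is mounted at the origin on the work surface. World frame = base frame: x ahead of the robot, y to its left, z up, the work surface at z = 0. Lengths are in mm, angles in rad, forces in N, time in s.
With the tool pointing down it reaches from about 350 to 850 mm from the base axis. Payload 8.1 kg.
Tool frame: the origin (TCP) lies at the very end of the fingers, on their centre line; the grasp point (between the pads) lies 19 mm behind it; z points along the fingers, y is the line along which they close (so a half turn about z gives the same grasp; the last joint's range is limited). The gripper opens to 85 mm and grips with 20 to 120 N. Pads are 22 mm wide; open, the fingers measure 114 mm over their backs; the gripper's body (76 mm by 85 mm) begins 54 mm behind the grasp point. The pads swing forward as they close: fully open they stand 13 mm farther back than shut.
Start: joints at [1.257, 0.13, 1.488, -0, 1.523, -0.085], TCP at [136.063, 584.373, 231.292] pointing down, gripper open.
Joint ranges: [-2.96, 2.96], [-0.89, 2.26], [0.02, 2.5], [-1.34, 4.48], [0, 2.73], [-2.66, 2.66]. Speed limits (rad/s): [2.39, 2.39, 2.79, 3.14, 3.14, 3.14].

INTERFACE

Orientations are given as a unit quaternion [x, y, z, w].
In Python, from station import * gives the robot as it stands.
- The arm moves only by the shell command python3 -m creep 'ROWS' [FORCE]. ROWS is JSON, a list of rows, each a list of 5 numbers: the shift along the tool's x, y, z in cm, then the turn about the tool's z in rad, then the opening, from 0 (shut) to 1 (fully open). A call has 1 to 20 rows; each row is the pose to reach, as a shift and turn from the pose commanded when the call began, along the tool's axes at that moment; what a row does not reach only later rows make up. A row lasts 1/8 s, in which the tool goes at most 62.5 mm and 10.7 degrees, less where a joint would pass 70% of its speed; a pose out of reach is approached as far as the arm can. A call with a gripper value outside its range is refused whole. The fingers move at their own pace and stop on an object; FORCE is the grip in N (left out, the last holds). Time passes only in rows, so rows that repeat a pose let the fingers close. It gives the time, the measured TCP pose, the force, the opening and the grip force at its end, in the units of the state.
- observe(): the state, without advancing time (a new reading comes with each control period).
- read_camera(name): name is "scene" or "top" or "wrist"; returns a dict with "color" (480x640x3 uint8, red, green, blue), "range_z" (480x640 float32, mm along the optical axis (not along the pixel's ray), 0 where there is no reading), "vertical_fov" (degrees; the focal length in pixels is half the picture's height over the tangent of half this angle, whatever the lens; pixels are square), "cx", "cy" (the principal point, pixels), "xyz" and "rotation" of the camera in the world; the wrist camera has in their place "mount" (4x4, takes a point from camera to tool coordinates, whose origin is the TCP and whose axes are the flange's). Camera axes: x right, y up, looking along -z (the intrinsics and any distortion apply to the point x, -y, -z); pixel columns grow to the right and rows downward; lengths in mm; the calibration is good to about 2 mm. A picture is of the moment at which its call begins: read the wrist's pose just before it.
- finish_job(): hands the job in; it is judged then, once.
The state is a dict: "clock": time; "q": joint angles; "joint_velocities": joint speeds; "tau": joint torques, N m; "ee_pos": TCP position; "ee_rot": TCP orientation; "contact_force": force on the tool from outside, world axes, zero at the start; "ft_torque": the same for the moment, N m; "width": finger opening in mm; "gripper_force": force on a finger pad.
Only numpy, scipy, OpenCV 4.12 (cv2) and the standard library are available. Lean on these libraries where they do the work, as an engineer would, in place of code of your own. Each camera call takes 0.05 s, during which the arm holds its last target. There are 200 camera calls.

## Working session

There is one attempt and no reset: what is moved stays moved. The work goes in short steps, Python scripts to look and compute and a shell command to move; the robot and the scene stay as the last step left them, time stands still between calls to the robot, and variables do not carry over. Pictures are saved under pics/ and viewed, at most 13 in all, crops included, and the job is handed in when it is done.

```bash
ls; mkdir -p pics
cat > h.py <<'E'
from station import *
import numpy as np, cv2
from scipy.spatial.transform import Rotation as R
def cam(n):
    s=observe(); c=read_camera(n)
    f=240/np.tan(np.radians(c["vertical_fov"])/2); c["f"]=f
    if n=="wrist":
        M=np.array(c["mount"]); Rt=R.from_quat(s["ee_rot"]).as_matrix()
        c["R"]=Rt@M[:3,:3]; c["p"]=Rt@M[:3,3]+np.array(s["ee_pos"])
    else:
        r=np.array(c["rotation"]); c["R"]=r if r.shape==(3,3) else R.from_quat(r).as_matrix(); c["p"]=np.array(c["xyz"])
    return c
def plane(c,u,v,z):
    d=c["R"]@np.array([(u-c["cx"])/c["f"],-(v-c["cy"])/c["f"],-1]); return c["p"]+d*(z-c["p"][2])/d[2]
def cloud(c):
    v,u=np.mgrid[:480,:640]; r=c["range_z"]
    P=np.stack([(u-c["cx"])/c["f"]*r,-(v-c["cy"])/c["f"]*r,-r],-1)
    return P@c["R"].T+c["p"]
def save(c,n): cv2.imwrite("pics/"+n,c["color"][:,:,::-1])
E
python3 - <<'E'
from h import *
s=observe(); print(s)
for n in("top","scene"):
    c=cam(n); save(c,n+"0.png"); print(n,{k:v for k,v in c.items() if k not in("color","range_z")}); np.savez("/tmp/"+n,**{k:v for k,v in c.items() if v is not None})
E
```

```text
pics
{'clock': 0.0, 'q': array([ 1.25661200e+00,  1.31168926e-01,  1.48930191e+00,  3.25095221e-05,
        1.52301204e+00, -8.54053691e-02]), 'joint_velocities': array([-1.86294483e-03, -1.96124939e-04, -1.67166853e-03,  5.65417437e-05,
       -1.06555972e-03, -2.81877663e-04]), 'tau': array([ 2.45843812e-04, -5.69420886e+01, -5.00535822e+01, -3.37044239e-04,
        1.49898708e-02, -7.72209773e-05]), 'ee_pos': array([135.86808279, 583.83554631, 230.22738386]), 'ee_rot': array([ 1.14140912e-01,  9.93464120e-01, -9.23086160e-04, -2.03486668e-04]), 'contact_force': array([-0.45414243,  0.56165414, -0.08355679]), 'ft_torque': array([-0.0845636 ,  0.01762091,  0.01025048]), 'gripper_force': 0.0, 'width': 85.38944884419503}
top {'vertical_fov': 44.738080396123976, 'cx': 317.77928805928843, 'cy': 241.55190924239557, 'xyz': array([ 373.1378727 ,   25.56281485, 1506.84353393]), 'rotation': array([ 0.02764522, -0.03207333, -0.70092885,  0.71197317]), 'f': np.float64(583.1778695510297), 'R': array([[ 0.01534011,  0.99631172, -0.08442537],
       [-0.99985841,  0.01586899,  0.00559694],
       [ 0.00691605,  0.08432756,  0.99641409]]), 'p': array([ 373.1378727 ,   25.56281485, 1506.84353393])}
scene {'vertical_fov': 47.92111734944, 'cx': 323.55520972366276, 'cy': 231.62519717430501, 'xyz': array([1040.03956475,  859.82667244, 1007.05619537]), 'rotation': array([0.11285428, 0.39393608, 0.87208811, 0.26747076]), 'f': np.float64(540.0490227942292), 'R': array([[-0.83144661, -0.37760139,  0.40757052],
       [ 0.55543089, -0.54654751,  0.6267235 ],
       [-0.01389501,  0.74746438,  0.66415655]]), 'p': array([1040.03956475,  859.82667244, 1007.05619537])}
```

View pics/top0.png

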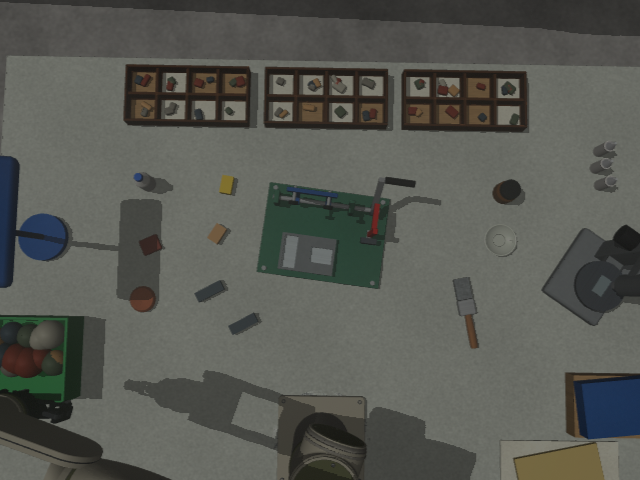

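View pics/scene0.png

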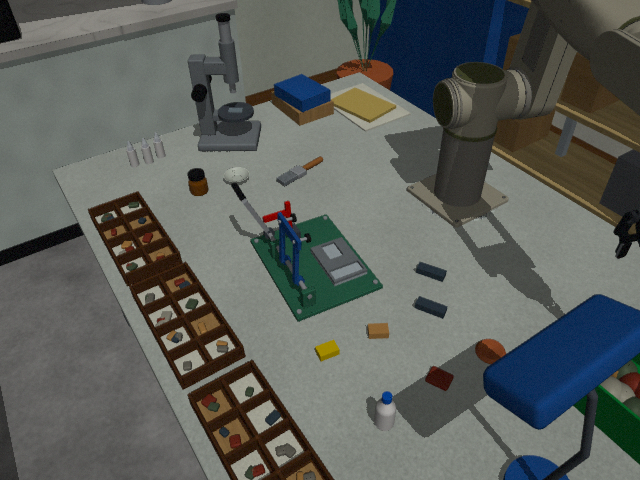

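Top view: two dark slabs at (210,291) and (243,323). I take the left-most one, (210,291). Short-shaped blocks are a sandy brown one at (218,234) and a yellow one at (227,185), so I take the brown. The reddish chip is at (150,245). The press is around (325,235), with the red catch at (375,220) and the lever bar at (400,182). Next is a close crop and measurements.

Run:
```python
from h import *
c=dict(np.load("/tmp/top.npz")); s=dict(np.load("/tmp/scene.npz"))
a=c["color"]; b=cv2.resize(a[160:345,185:425],None,fx=3.3,fy=3.2,interpolation=cv2.INTER_CUBIC)
cv2.imwrite("pics/crop1.png",np.clip(b[:,:,::-1].astype(float)*1.5,0,255).astype(np.uint8))
def rect(c,box,mask,z,nm):
    u0,v0,u1,v1=box; m=np.zeros((480,640),np.uint8); m[v0:v1,u0:u1]=mask[v0:v1,u0:u1]
    n,l,st,ce=cv2.connectedComponentsWithStats(m); k=1+np.argmax(st[1:,4]); 
    vv,uu=np.where(l==k); P=np.array([plane(c,u,v,z)[:2] for u,v in zip(uu,vv)])
    r=cv2.minAreaRect(P.astype(np.float32)); d=cloud(c)[l==k]
    print(nm,len(P),"mean",P.mean(0).round(1),"rect",np.round(r[0],1),np.round(r[1],1),round(r[2],1),"depth med",np.median(d,0).round(1))
for nm,c,bx in(("top",c,[(190,275,232,307),(225,308,265,340),(203,220,232,248)]),("scene",s,[(408,292,452,322),(408,258,452,285),(362,320,394,342)])):
    h=cv2.cvtColor(c["color"],cv2.COLOR_RGB2HSV).astype(int); g=c["color"].astype(int)
    dark=(g.max(2)<80); br=(h[...,1]>90)&(h[...,0]<22)
    for i,n in enumerate(("L1","L2","S")):
        u0,v0,u1,v1=bx[i]
        rect(c,bx[i],((br if n=="S" else dark)).astype(np.uint8),18,nm+n)
    print(g[300,428] if nm=="scene" else g[291,210], g[270,405] if nm=="scene" else g[305,210])
    # press base green
    gm=((h[...,0]>50)&(h[...,0]<90)&(h[...,1]>90)).astype(np.uint8); 
    if nm=="top": gm[:,:250]=0; gm[:,400:]=0
    else: gm[:,:240]=0; gm[:,390:]=0
    gm=cv2.morphologyEx(gm,cv2.MORPH_CLOSE,np.ones((15,15)))
    rect(c,(0,0,640,480),gm,12,nm+"base")
    m=(h[...,1]>180)&((h[...,0]<6)|(h[...,0]>174)); 
    print("red",rect(c,(355,195,390,250) if nm=="top" else (255,195,300,230),m.astype(np.uint8),130,"red"))
P=cloud(c)
```

```text
topL1 401 mean [369.2 285.9] rect [368.8 285.8] [32.7 82.3] 28.9 depth med [368.9 286.2  17.3]
topL2 385 mean [288.3 198.9] rect [288.3 198. ] [31.2 82.2] 28.7 depth med [287.4 198.5  17.2]
topS 196 mean [517.  276.8] rect [517.  276.7] [28.6 44. ] 58.0 depth med [516.9 276.2  19. ]
[53 58 59] [105 107 100]
topbase 2460 mean [519.5 -15.1] rect [527.7  -7.9] [252.1 131.7] 54.4 depth med [530.2 -29.2  12.5]Traceback (most recent call last):
  File "<stdin>", line 25, in <module>
  File "<stdin>", line 7, in rect
    return _wrapfunc(a, 'argmax', axis=axis, out=out, **kwds)
    return bound(*args, **kwds)
ValueError: attempt to get argmax of an empty sequence
```

View pics/crop1.png

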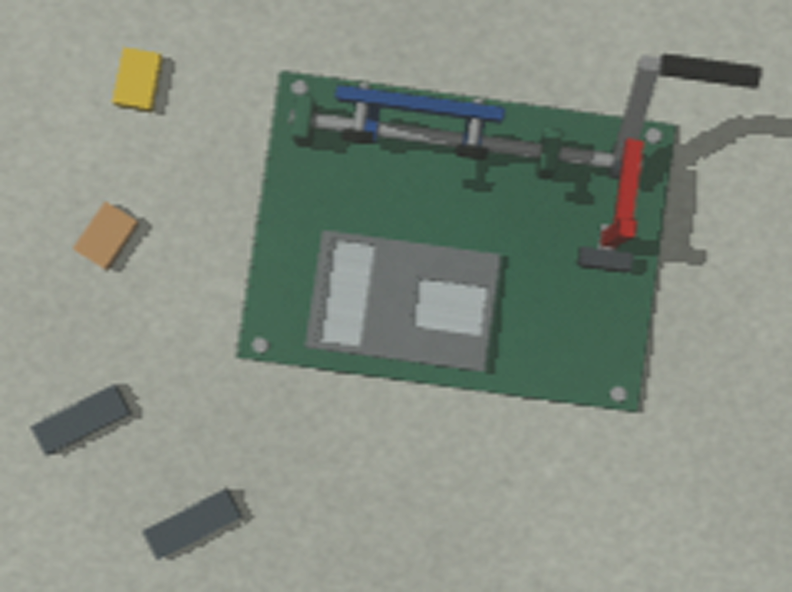

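The crop shows the brown block at (107,237) and the left-most dark slab at (83,420). The long recess is at (347,293) and the crosswise one at (452,307). The catch is upright at (627,190) and the bar at (712,70). Now I measure the slab and recess angles.

```bash
cat >> h.py <<'E'
def comp(mask,box):
    u0,v0,u1,v1=box; m=np.zeros((480,640),np.uint8); m[v0:v1,u0:u1]=mask[v0:v1,u0:u1]
    n,l,st,ce=cv2.connectedComponentsWithStats(m); return l==1+np.argmax(st[1:,4])
def box(c,m,z):
    cs,_=cv2.findContours(m.astype(np.uint8),cv2.RETR_EXTERNAL,cv2.CHAIN_APPROX_NONE)
    k=max(cs,key=cv2.contourArea)[:,0].astype(float)
    P=np.array([plane(c,u,v,z)[:2] for u,v in k]); (x,y),(w,h),_=r=cv2.minAreaRect(P.astype(np.float32))
    b=cv2.boxPoints(r); e=b[1]-b[0] if np.linalg.norm(b[1]-b[0])>np.linalg.norm(b[2]-b[1]) else b[2]-b[1]
    return np.round([x,y,max(w,h),min(w,h),np.degrees(np.arctan2(e[1],e[0]))%180],1)  # centre, long, short, yaw of long axis
def go(target,yaw_y=None):
    """shift in tool axes (cm) and turn (rad) to put TCP at target with tool y along yaw_y (deg, mod 180)"""
    s=observe(); Rt=R.from_quat(s["ee_rot"]).as_matrix(); d=Rt.T@(np.array(target)-s["ee_pos"])/10
    t=0
    if yaw_y is not None:
        cur=np.degrees(np.arctan2(Rt[1,1],Rt[0,1])); t=-np.radians((yaw_y-cur+90)%180-90)
    print("to",target,"shift",d.round(2),"turn",round(t,3),"q6",s["q"][5].round(2),"pos",s["ee_pos"].round(1),"t",round(s["clock"],2))
E
python3 - <<'E'
from h import *
c=dict(np.load("/tmp/top.npz")); h=cv2.cvtColor(c["color"],cv2.COLOR_RGB2HSV).astype(int); g=c["color"].astype(int)
print("L1",box(c,comp(g.max(2)<80,(190,275,232,307)),18)); print("S",box(c,comp((h[...,1]>90)&(h[...,0]<22),(203,220,232,248)),18))
for n,b in(("RL",(281,230,301,272)),("RS",(308,243,336,268))):
    w=g.min(2)>115; m=comp(w,b); print(n,box(c,m,20),np.median(cloud(c)[m],0).round(1))
print(R.from_quat(observe()["ee_rot"]).as_matrix().round(2)); 
w=read_camera("wrist"); print(np.array(w["mount"]).round(2),w["vertical_fov"])
go([380,200,330])
E
```

```text
L1 [368.8 285.8  82.3  32.7 118.9]
S [517.  276.7  44.   28.6 148. ]Traceback (most recent call last):
  File "<stdin>", line 5, in <module>
  File "h.py", line 22, in comp
    n,l,st,ce=cv2.connectedComponentsWithStats(m); return l==1+np.argmax(st[1:,4])
                                                               ~~~~~~~~~^^^^^^^^^^
    return _wrapfunc(a, 'argmax', axis=axis, out=out, **kwds)
    return bound(*args, **kwds)
ValueError: attempt to get argmax of an empty sequence
```

Run:
```python
from h import *
c=dict(np.load("/tmp/top.npz")); g=c["color"].astype(int)
print(g[251,290],g[256,322],g[251,305])
for n,b in(("RL",(278,230,304,275)),("RS",(306,240,340,270))):
    t=(g[251,290].min()+g[251,305].max())/2; m=comp(g.min(2)>t,b); print(n,box(c,m,20),np.median(cloud(c)[m],0).round(1))
print(R.from_quat(observe()["ee_rot"]).as_matrix().round(2)); 
w=read_camera("wrist"); print(np.array(w["mount"]).round(2),w["vertical_fov"])
go([370,180,330])
```

```text
[107 112 110] [107 112 110] [72 75 74]
RL [473.   88.1  80.7  29.3 173. ] [473.6  87.8  20.9]
RS [463.5   8.3  51.2  38.   82.8] [462.5   8.5  20.2]
[[-0.97  0.23 -0.  ]
 [ 0.23  0.97 -0.  ]
 [ 0.   -0.   -1.  ]]
[[   0.      0.94    0.33   84.55]
 [   1.     -0.     -0.     -0.27]
 [  -0.      0.33   -0.94 -142.66]
 [   0.      0.      0.      1.  ]] 70.69726472050476
to [370, 180, 330] shift [-31.96 -34.05  -9.91] turn 0 q6 -0.09 pos [135.9 583.9 230.5] t 0.15
```

Run:
```python
from h import *
go([368.8,285.8,150],28.9)
```

```text
to [368.8, 285.8, 150] shift [-29.44 -23.74   8.08] turn 0.838 q6 -0.09 pos [135.9 583.9 230.5] t 0.15
```

```bash
python3 -m creep '[[-4,-3,0,0.1,1],[-9,-7,1,0.25,1],[-15,-12,3,0.43,1],[-20,-16,5,0.6,1],[-25,-20,7,0.75,1],[-29.4,-23.7,8.1,0.838,1],[-29.4,-23.7,8.1,0.838,1],[-29.4,-23.7,8.1,0.838,1]]' 40
python3 - <<'E'
from h import *
s=observe(); c=cam("wrist"); save(c,"w1.png"); np.savez("/tmp/w1",**{k:v for k,v in c.items() if v is not None})
g=c["color"].astype(int); P=cloud(c)
m=comp((g.max(2)<80)&(abs(P[...,2]-18)<6)&(np.hypot(P[...,0]-369,P[...,1]-286)<60),(0,0,640,480)); b=box(c,m,18)
print(b,np.median(P[m],0).round(1)); go([b[0],b[1],60],b[4]-90)
E
```

```text
clock: 1.15
ee_pos: [369.1, 285.2, 149.5]
ee_rot: [0.51, 0.86, -0.001, -0.0]
contact_force: [0.1, 0.6, 0.1]
width: 85.3
gripper_force: 0.0
[367.5 290.8  71.6  24.8 118.8] [366.7 292.4  18.2]
to [np.float64(367.5), np.float64(290.8), 60] shift [0.45 0.12 9.  ] turn -0.001 q6 0.05 pos [368.7 286.3 150. ] t 1.2
```

View pics/w1.png

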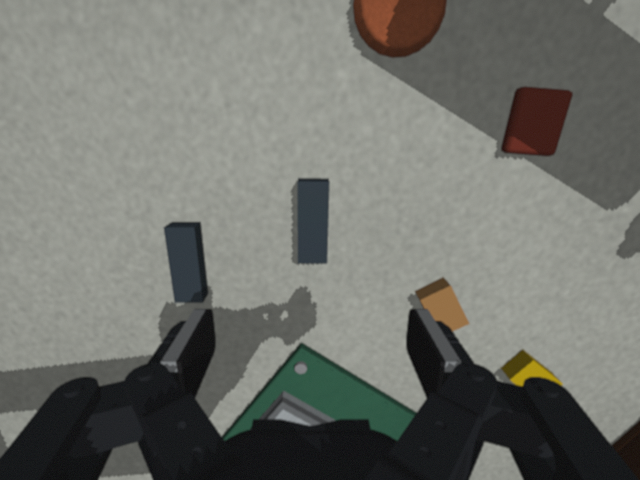

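The wrist view shows the chosen left slab centred at (313,222), its twin at (187,262), the chip at (540,120) and the ammonite at (400,20). All are clear of the fingers, so I grasp.

```bash
python3 -m creep '[[0.4,0.1,3,0,0.6],[0.4,0.1,8,0,0.6],[0.4,0.1,12,0,0.6],[0.4,0.1,14.1,0,0.6],[0.4,0.1,14.1,0,0.6],[0.4,0.1,14.1,0,0.2],[0.4,0.1,14.1,0,0.1],[0.4,0.1,14.1,0,0.1],[0.4,0.1,14.1,0,0.1],[0.4,0.1,14.1,0,0.1],[0.4,0.1,12,0,0.1],[0.4,0.1,7,0,0.1],[0.4,0.1,4,0,0.1]]' 40
python3 - <<'E'
from h import *
s=observe(); print(s["width"],s["gripper_force"],s["contact_force"])
go([473,88.1,120],83)
E
```

```text
clock: 2.82
ee_pos: [368.5, 291.3, 113.2]
ee_rot: [0.509, 0.861, 0.001, 0.001]
contact_force: [0.2, 0.6, -0.7]
width: 24.6
gripper_force: 39.7
24.551905080641184 39.65712368488312 [ 0.17414187  0.63551639 -0.66681401]
to [473, 88.1, 120] shift [-22.84  -0.66  -0.69] turn -0.945 q6 0.06 pos [368.5 291.3 113.2] t 2.83
```

```bash
python3 -m creep '[[-4,-0.2,-1,-0.15,0.1],[-9,-0.3,-1,-0.32,0.1],[-13,-0.5,-1,-0.5,0.1],[-16,0.7,-1,-0.67,0.1],[-18,2.5,-1,-0.83,0.1],[-18.8,4,-1,-0.945,0.1],[-18.8,5,-0.7,-0.945,0.1],[-18.8,5,-0.7,-0.945,0.1],[-18.8,5,-0.7,-0.945,0.1]]'
python3 - <<'E'
from h import *
c=cam("wrist"); save(c,"w2.png"); np.savez("/tmp/w2",**{k:v for k,v in c.items() if v is not None})
go([473,88.1,60],83)
P=cloud(c);g=c["color"].astype(int)
def px(p):
    q=c["R"].T@(np.array(p)-c["p"]); return (c["cx"]-q[0]/q[2]*c["f"],c["cy"]+q[1]/q[2]*c["f"])
for p in([473,88,20],[463.5,8.3,20]):
    u,v=px(p); print(u,v,g[int(v),int(u)] if 0<v<480 and 0<u<640 else None)
E
```

```text
clock: 3.95
ee_pos: [501.4, 150.7, 117.1]
ee_rot: [0.061, 0.998, -0.0, -0.0]
contact_force: [-0.6, 0.5, -0.3]
width: 24.4
gripper_force: 39.6
to [473, 88.1, 60] shift [ 2.06 -6.55  5.72] turn -0.0 q6 -1.25 pos [501.5 150.6 117.2] t 4.0
220.93058371804972 216.46631119336223 [114 118 120]
111.28902410634083 216.7825607773781 [115 120 121]
```

View pics/w2.png

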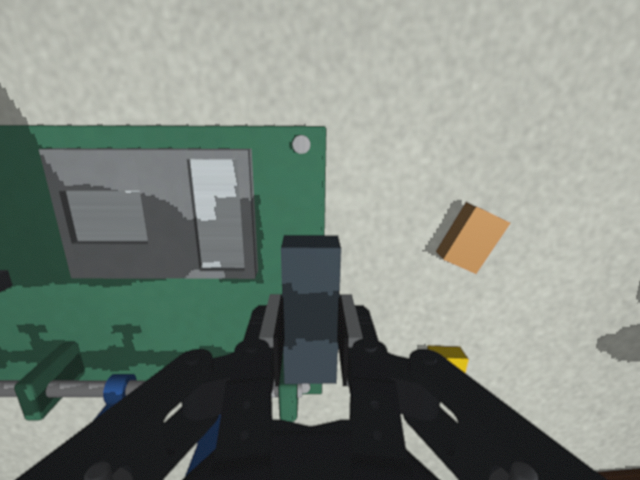

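The wrist view shows the held slab at cols 282–340, rows 237–383. The long recess is around (215,213), the short one at (108,216) and the brown block at (475,237). I measure the recess and the held slab in this same view.

Run:
```python
from h import *
c=dict(np.load("/tmp/w2.npz"));P=cloud(c);z=P[...,2];g=c["color"].astype(int)
for n,b in(("RL",(175,140,265,285)),("RS",(50,175,165,255))):
    sub=z[b[1]:b[3],b[0]:b[2]]; print(np.histogram(sub,bins=[8,14,17,19,21,23,25,27,29,32])[0])
    m=comp((z<23.5)&(z>17),b); print(n,box(c,m,20),m.sum(),np.median(P[m],0).round(1))
m=comp((g.max(2)<85)&(z>100)&(z<150),(270,225,352,392)); vv,uu=np.where(m); print(uu.min(),uu.max(),vv.min(),vv.max())
zt=np.percentile(z[m],80); print("slab z",np.percentile(z[m],[5,50,80,95]))
mt=comp(m&(z>np.median(z[m])-3),(0,0,640,480)); print("slab",box(c,mt,np.median(z[mt])),np.median(z[mt]))
s=observe(); print(s["ee_pos"])
```

```text
[2683   98  321 4255  677  228 2067 2661    7]
RL [473.4  85.3  82.3  34.  172.9] 5041 [470.   85.8  20.2]
[ 474    4  137 3182  509  162 2016 2678    9]
RS [463.3   4.   55.7  38.5  83. ] 3884 [462.4   4.6  20.2]
270 351 251 383
slab z [123.17773803 124.18998333 125.04088922 142.76936245]
slab [503.1 150.1  69.9  37.8 175.3] 124.19055482015534
[501.47448862 150.63949775 117.18802686]
```

```bash
python3 -m creep '[[0.7,-3,0,0,0.1],[1.6,-5.5,0,0,0.1],[2.15,-6.8,1,0,0.1],[2.15,-6.8,4,0,0.1],[2.15,-6.8,6.2,0,0.1],[2.15,-6.8,7,0,0.1],[2.15,-6.8,7.4,0,0.1],[2.15,-6.8,7.7,0,0.1],[2.15,-6.8,7.9,0,0.1],[2.15,-6.8,7.9,0,0.1]]'
python3 - <<'E'
from h import *
c=cam("wrist"); save(c,"w3.png"); np.savez("/tmp/w3",**{k:v for k,v in c.items() if v is not None})
E
```

```text
clock: 5.25
ee_pos: [472.8, 85.6, 38.6]
ee_rot: [0.061, 0.998, 0.0, 0.0]
contact_force: [-0.1, 0.3, -0.7]
width: 24.7
gripper_force: 39.7
```

View pics/w3.png

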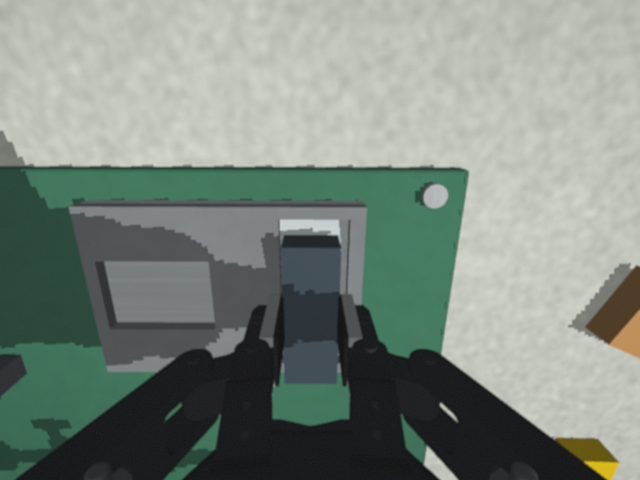

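Run:
```python
from h import *
c=dict(np.load("/tmp/w3.npz")); s=observe(); Rt=R.from_quat(s["ee_rot"]).as_matrix()
t=lambda u,v,z: (Rt.T@(plane(c,u,v,z)-s["ee_pos"])).round(1)
print("recess near edge x",t(310,220,27),"slab near bottom",t(310,237,29),"slab near top",t(310,247,47),"far top",t(310,383,47))
print("recess L",t(279,228,27),"R",t(349,228,27),"slabL",t(282,238,29),"slabR",t(341,238,29), "slab topL",t(283,248,47),t(340,248,47))
g=c["color"].astype(int); print(g[228,272:360].sum(1)); print(g[242,272:360].sum(1))
```

```text
recess near edge x [41.6 -0.4 11.6] slab near bottom [33.8 -0.4  9.6] slab near top [35.4 -0.4 -8.4] far top [-35.8  -0.3  -8.4]
recess L [ 37.7 -15.1  11.6] R [37.7 18.2 11.6] slabL [ 33.3 -13.7   9.6] slabR [33.3 14.3  9.6] slab topL [ 34.9 -11.8  -8.4] [34.9 12.3 -8.4]
[393 391 390 391 391 372 345 423 569 625 624 619 622 619 615 605 604 605
 604 608 605 607 606 603 607 605 589 556 541 541 541 543 540 539 542 542
 538 511 456 443 500 588 620 624 619 622 619 621 620 620 625 622 621 621
 620 622 621 625 622 622 619 621 618 618 622 622 612 549 440 381 378 380
 384 382 381 350 268 260 347 392 400 396 395 395 399 395 395 398]
[251 246 243 243 242 242 222 225 282 308 233 137 116 115 120 116 121 119
 119 119 118 118 119 117 119 120 114 117 117 122 116 115 122 121 119 115
 120 120 125 119 121 119 114 119 116 113 115 122 117 119 114 117 116 123
 120 116 122 121 120 124 116 120 122 114 114 114 179 338 440 413 375 374
 372 374 363 304 251 306 379 401 401 398 395 395 395 394 394 395]
```

The view shows the slab over the recess, with a gap of about 1.5 mm on the left and 4 mm on the right. I shift it 1.2 mm and lower.

```bash
python3 -m creep '[[0.05,0.12,0,0,0.1],[0.05,0.12,0.3,0,0.1],[0.05,0.12,0.5,0,0.1],[0.05,0.12,0.7,0,0.1],[0.05,0.12,0.8,0,0.1],[0.05,0.12,0.85,0,0.1],[0.05,0.12,0.9,0,0.1],[0.05,0.12,0.9,0,0.1]]'
```

```text
clock: 6.3
ee_pos: [472.2, 86.7, 31.0]
ee_rot: [0.061, 0.998, -0.0, -0.0]
contact_force: [-11.8, -1.6, 22.1]
width: 24.8
gripper_force: 42.2
```

```bash
python3 -m creep '[[0,0,-0.1,0,0.1],[0,0,-0.1,0,0.5],[0,0,-0.1,0,0.6],[0,0,-0.1,0,0.6],[0,0,-0.1,0,0.6],[0,0,-3,0,0.6],[0,0,-7,0,0.6],[0,0,-7,0,0.6],[0,0,-7,0,0.6]]'
python3 - <<'E'
from h import *
c=cam("wrist"); save(c,"w4.png"); np.savez("/tmp/w4",**{k:v for k,v in c.items() if v is not None})
P=cloud(c);z=P[...,2];g=c["color"].astype(int)
near=np.hypot(P[...,0]-473,P[...,1]-87)<50
m=comp((g.max(2)<85)&(z>30)&(z<48)&near,(0,0,640,480)); print("slab top",box(c,m,38),np.percentile(z[m],[5,50,95]))
m=comp((z<23.5)&(z>17)&(np.hypot(P[...,0]-463,P[...,1]-6)<36),(0,0,640,480)); print("RS",box(c,m,20),np.median(z[m]))
go([517,276.7,150],58)
E
```

```text
clock: 7.42
ee_pos: [472.0, 86.7, 98.9]
ee_rot: [0.061, 0.998, -0.0, -0.0]
contact_force: [-0.9, -0.6, -0.5]
width: 51.3
gripper_force: 0.0
slab top [470.   80.6  28.1  12.9 172. ] [37.12435882 38.12810837 39.19751581]
RS [464.2   5.4  56.6  38.4  83.1] 20.18139596228866
to [517, 276.7, 150] shift [-2.21 19.41 -5.19] turn 0.437 q6 -1.37 pos [471.5  86.7  98.2] t 7.47
```

View pics/w4.png

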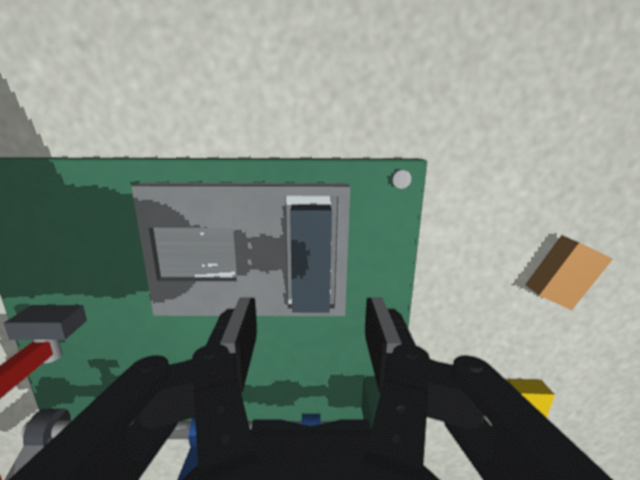

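Slab_long is seated, with its top at 38 mm, inside the recess at (311,255). Next is the brown block.

```bash
python3 -m creep '[[-0.5,4,-2,0.1,0.7],[-1,9,-4,0.25,0.7],[-1.6,14,-5.2,0.4,0.7],[-2.2,18,-5.2,0.437,0.7],[-2.2,19.4,-5.2,0.437,0.7],[-2.2,19.4,-5.2,0.437,0.7],[-2.2,19.4,-5.2,0.437,0.7]]'
python3 - <<'E'
from h import *
c=cam("wrist"); save(c,"w5.png")
P=cloud(c);z=P[...,2];h=cv2.cvtColor(c["color"],cv2.COLOR_RGB2HSV).astype(int)
m=comp((h[...,1]>80)&(h[...,0]>5)&(h[...,0]<20)&(abs(z-18)<4)&(np.hypot(P[...,0]-517,P[...,1]-277)<40),(0,0,640,480)); b=box(c,m,18); print(b,np.median(P[m],0).round(1))
go([b[0],b[1],7],b[4]-90)
E
```

```text
clock: 8.35
ee_pos: [517.1, 275.3, 150.4]
ee_rot: [0.276, 0.961, -0.001, -0.001]
contact_force: [0.8, 0.8, -0.4]
width: 59.7
gripper_force: 0.0
[515.4 275.   46.   29.6 148. ] [514.6 275.3  18.2]
to [np.float64(515.4), np.float64(275.0), 7] shift [ 0.14 -0.1  14.37] turn -0.001 q6 -0.61 pos [517.3 275.3 150.7] t 8.4
```

```bash
python3 -m creep '[[0.1,-0.1,4,0,0.7],[0.1,-0.1,9,0,0.7],[0.1,-0.1,13,0,0.7],[0.1,-0.1,14.2,0,0.7],[0.1,-0.1,14.2,0,0.7],[0.1,-0.1,14.2,0,0.2],[0.1,-0.1,14.2,0,0.15],[0.1,-0.1,14.2,0,0.15],[0.1,-0.1,14.2,0,0.15],[0.1,-0.1,14.2,0,0.15],[0.1,-0.1,12.5,0,0.15],[0.1,-0.1,8,0,0.15],[0.1,-0.1,4,0,0.15],[0.1,-0.1,4,0,0.15]]' 40
python3 - <<'E'
from h import *
go([463.7,6,110],-7)
go([463.7,6,110])
E
```

```text
clock: 10.15
ee_pos: [519.5, 277.8, 117.6]
ee_rot: [0.276, 0.961, 0.003, 0.004]
contact_force: [1.2, -0.2, -0.8]
width: 28.4
gripper_force: 39.8
to [463.7, 6, 110] shift [ -9.67 -26.01   0.61] turn 1.134 q6 -0.61 pos [519.5 277.8 117.6] t 10.15
to [463.7, 6, 110] shift [ -9.67 -26.01   0.61] turn 0 q6 -0.61 pos [519.5 277.8 117.6] t 10.15
```

```bash
python3 -m creep '[[-1,-3,0,0.1,0.15],[-2.5,-7,0.3,0.27,0.15],[-4,-12,0.6,0.45,0.15],[-6,-17,0.6,0.63,0.15],[-7.5,-21,0.6,0.8,0.15],[-9,-24,0.6,0.97,0.15],[-9.7,-26,0.6,1.134,0.15],[-9.7,-26,0.6,1.134,0.15],[-9.7,-26,3,1.134,0.15],[-9.7,-26,5,1.134,0.15],[-9.7,-26,5,1.134,0.15],[-9.7,-26,5,1.134,0.15]]'
python3 - <<'E'
from h import *
go([463.7,6,45],-7)
c=cam("wrist"); save(c,"w6.png"); np.savez("/tmp/w6",**{k:v for k,v in c.items() if v is not None})
E
```

```text
clock: 11.65
ee_pos: [461.0, 5.0, 62.0]
ee_rot: [0.748, 0.663, 0.0, 0.0]
contact_force: [-0.6, 0.5, -0.1]
width: 28.3
gripper_force: 39.8
to [463.7, 6, 45] shift [0.14 0.25 1.7 ] turn 0.002 q6 0.02 pos [461.   5.  62.] t 11.65
```

View pics/w6.png

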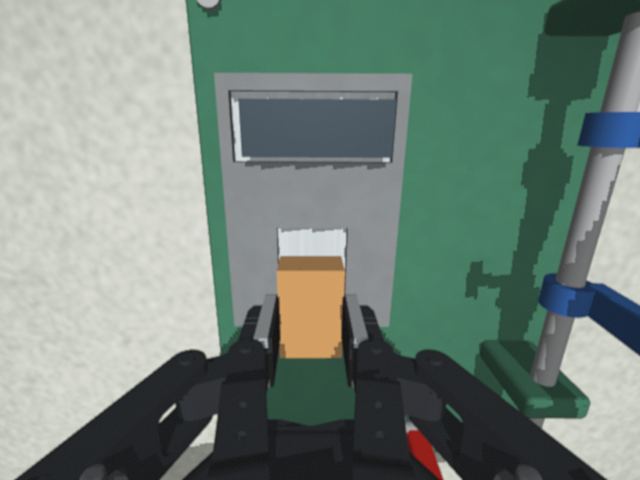

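Run:
```python
from h import *
c=dict(np.load("/tmp/w6.npz")); s=observe(); Rt=R.from_quat(s["ee_rot"]).as_matrix()
t=lambda u,v,z: (Rt.T@(plane(c,u,v,z)-s["ee_pos"])).round(1)
g=c["color"].astype(int).sum(2); print(g[240,265:360]); print(g[264,265:360]);print(g[220:290,312])
P=cloud(c); print("slab top z",np.median(P[300:340,300:325,2]))
print("recess near",t(312,228,27),"L",t(278,240,27),"R",t(347,240,27),"slab near bot",t(312,257,52),"near top",t(312,270,70),"far top",t(312,357,70),"L/R top",t(278,271,70),t(345,271,70))
print("long recess edges",t(312,92,27),t(312,161,27))
```

```text
[433 435 432 439 435 434 433 434 436 433 431 384 323 431 596 653 656 654
 654 651 653 653 651 647 647 645 644 643 643 639 638 639 637 637 644 651
 654 654 647 641 641 637 642 641 644 644 644 641 641 637 635 635 636 638
 637 635 635 638 640 639 641 644 644 644 644 641 644 642 645 651 650 644
 641 639 642 649 651 653 653 648 572 391 324 397 424 425 426 427 424 425
 425 422 424 426 429]
[428 426 430 429 428 425 425 427 428 428 431 427 393 330 312 317 314 318
 317 314 317 319 316 320 319 320 320 316 319 319 316 316 317 318 319 317
 314 319 317 319 316 318 319 317 319 321 318 317 323 320 320 318 319 318
 316 320 314 317 318 315 319 322 315 317 316 313 320 318 318 318 318 317
 317 318 316 313 321 399 521 538 390 328 403 430 430 429 429 430 428 427
 426 428 426 424 426]
[432 430 432 433 436 437 435 430 444 464 473 494 556 625 645 643 644 640
 641 644 641 644 641 641 640 640 642 642 641 643 643 644 644 643 636 566
 438 334 314 315 317 319 317 318 317 321 321 317 315 327 374 435 463 471
 467 471 472 469 471 472 471 468 468 468 469 468 471 473 472 471]
slab top z 68.20213955721621
recess near [30.5  0.6 35.3] L [ 23.5 -18.3  35.3] R [23.6 20.  35.3] slab near bot [23.4  0.5 10.3] near top [24.5  0.4 -7.7] far top [-20.8   0.6  -7.7] L/R top [ 24.  -14.3  -7.7] [24.1 14.8 -7.7]
long recess edges [98.9  0.4 35.3] [66.4  0.5 35.3]
```

The view shows the slab (278–345, 257–357) just over the short recess, whose near edge is at row 228, cols 278–347. It needs about 1 mm of shift and about 30 mm down.

```bash
python3 -m creep '[[0.14,0.1,0.5,0,0.15],[0.14,0.1,1.5,0,0.15],[0.14,0.1,2.2,0,0.15],[0.14,0.1,2.6,0,0.15],[0.14,0.1,2.85,0,0.15],[0.14,0.1,2.95,0,0.15],[0.14,0.1,3.0,0,0.15],[0.14,0.1,3.05,0,0.15],[0.14,0.1,3.05,0,0.15]]'
```

```text
clock: 12.82
ee_pos: [461.7, 5.7, 31.8]
ee_rot: [0.749, 0.663, -0.0, -0.0]
contact_force: [-6.6, 0.5, 11.6]
width: 28.6
gripper_force: 41.1
```

```bash
python3 -m creep '[[0,0,-0.03,0,0.15],[0,0,-0.03,0,0.55],[0,0,-0.03,0,0.65],[0,0,-0.03,0,0.65],[0,0,-0.03,0,0.65],[0,0,-3,0,0.65],[0,0,-7,0,0.65],[0,0,-12,0,0.65],[0,0,-17,0,0.65],[0,0,-20,0,0.65],[0,0,-20,0,0.65],[0,0,-20,0,0.65]]'
python3 - <<'E'
from h import *
c=cam("wrist"); save(c,"w7.png"); np.savez("/tmp/w7",**{k:v for k,v in c.items() if v is not None})
P=cloud(c);z=P[...,2];h=cv2.cvtColor(c["color"],cv2.COLOR_RGB2HSV).astype(int);g=c["color"].astype(int)
m=comp((h[...,1]>80)&(h[...,0]>5)&(h[...,0]<20)&(np.hypot(P[...,0]-463,P[...,1]-6)<40),(0,0,640,480)); print("S",box(c,m,38),np.percentile(z[m],[5,50,95]))
m=comp((g.max(2)<85)&(z>30)&(z<48)&(np.hypot(P[...,0]-473,P[...,1]-87)<45),(0,0,640,480)); print("L",box(c,m,38),np.percentile(z[m],[5,50,95]))
m=(h[...,1]>170)&((h[...,0]<6)|(h[...,0]>174))&(z>60); q=P[m]; print("red",m.sum(),q.min(0),q.max(0))
E
```

```text
clock: 14.32
ee_pos: [461.4, 5.7, 229.8]
ee_rot: [0.749, 0.663, -0.0, -0.0]
contact_force: [-0.4, 1.0, -1.2]
width: 55.4
gripper_force: 0.0
S [462.1   6.9  47.9  29.   83.1] [36.46366535 38.16452773 39.33019428]Traceback (most recent call last):
  File "<stdin>", line 5, in <module>
  File "h.py", line 22, in comp
    n,l,st,ce=cv2.connectedComponentsWithStats(m); return l==1+np.argmax(st[1:,4])
                                                               ~~~~~~~~~^^^^^^^^^^
    return _wrapfunc(a, 'argmax', axis=axis, out=out, **kwds)
    return bound(*args, **kwds)
ValueError: attempt to get argmax of an empty sequence
```

View pics/w7.png

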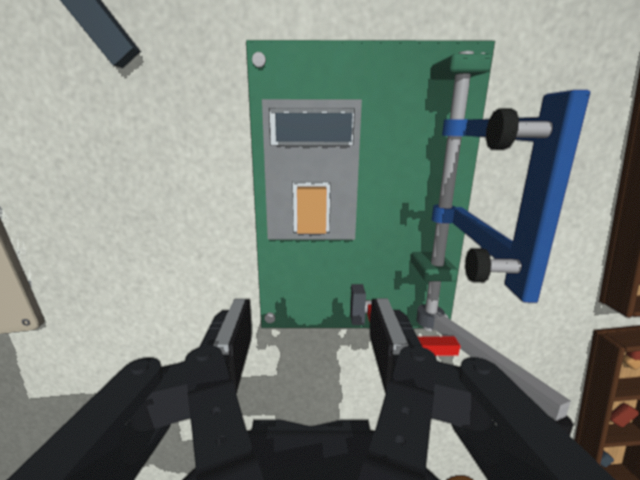

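The view shows both slabs seated, the dark one at (312,127) and the sandy one at (311,210). Now I locate the press frame, catch and bar from the fixed cameras.

Run:
```python
from h import *
t=dict(np.load("/tmp/top.npz")); s=dict(np.load("/tmp/scene.npz"))
print("base centre",np.mean([plane(t,185+u/3.3,160+v/3.2,10) for u,v in((280,72),(680,127),(641,411),(238,357))],0).round(1))
yaw=np.radians(-7); X=np.array([np.cos(yaw),np.sin(yaw)]); Y=np.array([-X[1],X[0]])
for n,c,b,bb in(("top",t,(355,195,392,250),(380,172,418,192)),("scene",s,(255,195,300,230),(225,178,250,208))):
    P=cloud(c); h=cv2.cvtColor(c["color"],cv2.COLOR_RGB2HSV).astype(int)
    m=comp(((h[...,1]>150)&((h[...,0]<8)|(h[...,0]>172))).astype(np.uint8),b)
    q=P[m]; o=np.array([537.7,37.8]); l=np.c_[(q[:,:2]-o)@X,(q[:,:2]-o)@Y,q[:,2]]
    print(n,"red n",m.sum(),"press-frame pct",np.percentile(l,[2,25,50,75,98],axis=0).round(0).tolist())
    hi=l[l[:,2]>115]; print(" top part",np.median(hi,0).round(1),len(hi))
    m=comp((c["color"].max(2)<50).astype(np.uint8),bb); q=P[m];q=q[(q[:,2]>150)&(q[:,2]<200)]; l=np.c_[(q[:,:2]-o)@X,(q[:,:2]-o)@Y,q[:,2]]
    print(" bar",len(q),np.percentile(l,[5,50,95],axis=0).round(0).tolist(), np.median(q,0).round(1))
```

```text
base centre [5.165e+02 5.000e-01 1.000e+01]
top red n 142 press-frame pct [[-6.0, -161.0, 100.0], [13.0, -158.0, 104.0], [31.0, -155.0, 106.0], [49.0, -152.0, 109.0], [68.0, -150.0, 133.0]]
 top part [  -0.5 -155.6  130.4] 28
 bar 189 [[107.0, -224.0, 179.0], [112.0, -194.0, 185.0], [119.0, -163.0, 190.0]] [ 625.3 -168.3  185.4]
scene red n 108 press-frame pct [[-9.0, -164.0, 85.0], [-4.0, -157.0, 100.0], [1.0, -155.0, 106.0], [6.0, -153.0, 121.0], [32.0, -63.0, 172.0]]
 top part [  -1.  -155.8  125.7] 37
 bar 108 [[107.0, -225.0, 178.0], [114.0, -193.0, 184.0], [119.0, -164.0, 188.0]] [ 627.4 -167.6  184.4]
```

```bash
python3 -m creep '[[-3,2,0,0,0],[-6.5,5,0,0,0],[-8.7,6.4,0,0,0],[-8.7,6.4,3,0,0],[-8.7,6.4,7,0,0],[-8.7,6.4,10.5,0,0],[-8.7,6.4,12.2,0,0],[-8.7,6.4,12.2,0,0],[-8.7,6.4,12.2,0,0]]' 40
python3 - <<'E'
from h import *
go([514.2,-88.3,108],-7)
c=cam("wrist"); save(c,"w8.png")
E
```

```text
clock: 15.5
ee_pos: [515.7, -88.7, 110.2]
ee_rot: [0.749, 0.663, 0.001, 0.001]
contact_force: [0.4, -0.2, 0.0]
width: 0.3
gripper_force: 0.0
to [514.2, -88.3, 108] shift [ 0.02 -0.15  0.22] turn 0.0 q6 -0.15 pos [515.7 -88.7 110.2] t 15.5
```

View pics/w8.png

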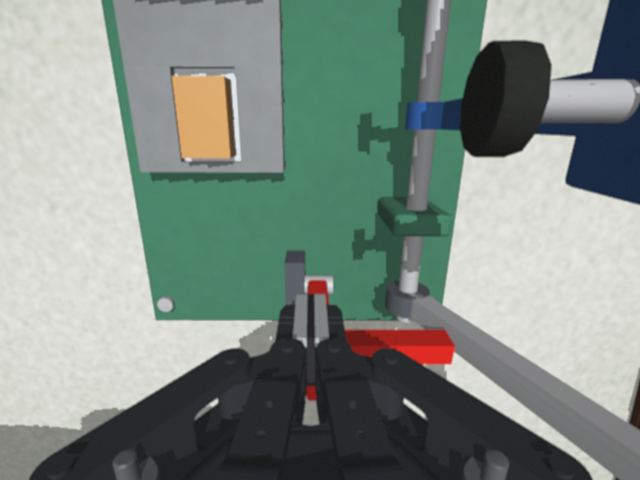

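The shut fingers at (312,320) sit on the inner side of the red post, which is aligned with them. I push outward.

```bash
python3 -m creep '[[-0.8,0,0,0,0],[-1.6,0,0,0,0],[-2.4,0,0,0,0],[-3.2,0,0,0,0],[-4,0,0,0,0],[-4.8,0,0,0,0],[-5.6,0,0,0,0],[-6.4,0,0,0,0],[-7.2,0,0,0,0],[-8,0,0,0,0],[-8,0,-3,0,0],[-8,0,-8,0,0.4],[-8,0,-12,0,0.65],[-8,0,-12,0,0.65],[-8,0,-12,0,0.65]]'
python3 - <<'E'
from h import *
o=np.array([537.7,37.8]); X=np.array([.9925,-.1219]); Y=np.array([.1219,.9925])
c=cam("scene"); P=cloud(c); h=cv2.cvtColor(c["color"],cv2.COLOR_RGB2HSV).astype(int)
m=(h[...,1]>150)&((h[...,0]<8)|(h[...,0]>172)); q=P[m]; l=np.c_[(q[:,:2]-o)@X,(q[:,:2]-o)@Y,q[:,2]]
k=(abs(l[:,0])<100)&(l[:,1]<-120)&(l[:,1]>-290); print(k.sum(),np.percentile(l[k],[2,50,98],axis=0).round(0).tolist())
p=o+X*113.5-Y*192; print(p); go([p[0],p[1],230],-7); go([p[0],p[1],163],-7)
save(c,"s9.png")
E
```

```text
clock: 17.42
ee_pos: [504.9, -167.9, 228.4]
ee_rot: [0.749, 0.663, -0.0, -0.0]
contact_force: [0.2, 0.3, 0.4]
width: 55.6
gripper_force: 0.0
129 [[-6.0, -250.0, 14.0], [26.0, -221.0, 40.0], [66.0, -213.0, 46.0]]
[ 626.94395 -166.59565]
to [np.float64(626.9439500000001), np.float64(-166.59565), 230] shift [ 1.6  12.15 -0.27] turn 0.0 q6 -0.3 pos [ 504.4 -167.7  227.5] t 17.48
to [np.float64(626.9439500000001), np.float64(-166.59565), 163] shift [ 1.6  12.16  6.43] turn 0.0 q6 -0.3 pos [ 504.4 -167.7  227.5] t 17.48
```

Catch is lying flat (top end at press y −250, z ≈ 40). Now I pinch the bar from above.

```bash
python3 -m creep '[[0.5,4,-0.5,0,0.65],[1,8.5,-0.5,0,0.65],[1.4,12.2,-0.5,0,0.65],[1.4,12.2,-0.5,0,0.65],[1.4,12.2,2,0,0.65],[1.4,12.2,5,0,0.65],[1.4,12.2,6.7,0,0.65],[1.4,12.2,6.7,0,0.65],[1.4,12.2,6.7,0,0.3],[1.4,12.2,6.7,0,0.1],[1.4,12.2,6.7,0,0.1],[1.4,12.2,6.7,0,0.1],[1.4,12.2,6.7,0,0.1]]' 50
python3 - <<'E'
from h import *
s=observe(); p=s["ee_pos"]; o=np.array([537.7,37.8]); X=np.array([.9925,-.1219]); Y=np.array([.1219,.9925])
print("press",(p[:2]-o)@X,(p[:2]-o)@Y,p[2],s["contact_force"],s["width"])
for q in np.arange(0,1.56,.1): print(round(q,2),(14*(np.sin(.4-q)-np.sin(.4))).round(2),(14*(np.cos(.4)-np.cos(.4-q))).round(2))
E
```

```text
clock: 19.1
ee_pos: [626.9, -168.9, 163.4]
ee_rot: [0.749, 0.663, -0.001, -0.0]
contact_force: [-10.4, 1.9, 6.7]
width: 14.6
gripper_force: 48.7
press 113.73557110740884 -194.3099897910014 163.39415662851908 [-10.41344032   1.87876667   6.74845007] 14.553802680943562
0.0 0.0 0.0
0.1 -1.31 -0.48
0.2 -2.67 -0.83
0.3 -4.05 -1.04
0.4 -5.45 -1.11
0.5 -6.85 -1.04
0.6 -8.23 -0.83
0.7 -9.59 -0.48
0.8 -10.9 0.0
0.9 -12.16 0.61
1.0 -13.36 1.34
1.1 -14.47 2.19
1.2 -15.49 3.14
1.3 -16.42 4.19
1.4 -17.23 5.33
1.5 -17.93 6.54
```

```bash
python3 -m creep '[[0,-0.65,-0.35,0,0.1],[0,-1.3,-0.6,0,0.1],[0,-2.7,-0.95,0,0.1],[0,-4.1,-1.2,0,0.1],[0,-5.5,-1.25,0,0.1],[0,-6.9,-1.2,0,0.1],[0,-8.3,-1,0,0.1],[0,-9.6,-0.65,0,0.1],[0,-10.9,-0.15,0,0.1],[0,-12.2,0.45,0,0.1],[0,-12.2,0.45,0,0.1]]'
cat > p.py <<'E'
from h import *
s=observe(); p=s["ee_pos"]; o=np.array([537.7,37.8]); X=np.array([.9925,-.1219]); Y=np.array([.1219,.9925])
x=(p[:2]-o)@X; z=p[2]+19; print("press",x,(p[:2]-o)@Y,"bar z",z,"q est",.4-np.arctan2(x-60,z-50),"r",np.hypot(x-60,z-50),s["contact_force"].round(1),s["width"],s["gripper_force"])
E
python3 p.py
```

```text
clock: 20.48
ee_pos: [506.7, -153.9, 158.4]
ee_rot: [0.749, 0.663, 0.0, 0.001]
contact_force: [0.8, 0.8, 4.1]
width: 13.9
gripper_force: 49.7
press -7.4201384298990245 -194.08002943221356 bar z 177.43115120890553 q est 0.8866331019652949 r 144.16717159025384 [0.8 0.8 4.1] 13.940697938939252 49.733569622039795
```

```bash
python3 -m creep '[[0,-1.2,0.73,0,0.1],[0,-2.3,1.58,0,0.1],[0,-3.3,2.5,0,0.1],[0,-4.25,3.6,0,0.1],[0,-4.7,4.15,0,0.1],[0,-5.1,4.75,0,0.1],[0,-5.45,5.3,0,0.1],[0,-5.8,5.95,0,0.1],[0,-5.8,5.95,0,0.1],[0,-5.9,6.15,0,0.1],[0,-5.9,6.15,0,0.1]]'
python3 p.py
```

```text
clock: 21.85
ee_pos: [448.3, -146.7, 98.0]
ee_rot: [0.749, 0.663, -0.0, -0.0]
contact_force: [-11.0, 4.1, 18.3]
width: 14.2
gripper_force: 51.3
press -66.26412193081427 -194.03900355598304 bar z 116.95052881266572 q est 1.4832489090509697 r 142.916065560367 [-11.    4.1  18.3] 14.201008304386932 51.292389035224915
```

```bash
python3 -m creep '[[0,-0.15,0,0,0.1],[0,-0.3,0.1,0,0.1],[0,-0.32,0.2,0,0.1],[0,-0.32,0.2,0,0.1],[0,-0.32,0.2,0,0.1]]'
python3 p.py
python3 - <<'E'
from h import *
o=np.array([537.7,37.8]); X=np.array([.9925,-.1219]); Y=np.array([.1219,.9925])
c=cam("scene"); b=c["color"][180:360,200:420]; cv2.imwrite("pics/s10.png",cv2.resize(b,None,fx=3.3,fy=3.3,interpolation=cv2.INTER_CUBIC)[:,:,::-1])
P=cloud(c); h=cv2.cvtColor(c["color"],cv2.COLOR_RGB2HSV).astype(int)
L=np.dstack([(P[...,:2]-o)@X,(P[...,:2]-o)@Y,P[...,2]])
m=(h[...,0]>105)&(h[...,0]<125)&(h[...,1]>120)&(abs(L[...,1])<80)&(abs(L[...,0])<160); print("blue",np.percentile(L[m],[2,25,50,75,98],axis=0).round(0).tolist())
E
```

```text
clock: 22.48
ee_pos: [448.0, -146.7, 97.7]
ee_rot: [0.749, 0.663, 0.002, 0.003]
contact_force: [-1.6, 5.7, 19.2]
width: 13.8
gripper_force: 51.2
press -66.49233731376431 -194.07565696735966 bar z 116.66875505020816 q est 1.4857376328564826 r 142.98613324040826 [-1.6  5.7 19.2] 13.838769253060168 51.234562397003174
blue [[-82.0, -49.0, 42.0], [-63.0, -35.0, 61.0], [-29.0, 14.0, 64.0], [23.0, 43.0, 66.0], [66.0, 57.0, 69.0]]
```

View pics/s10.png

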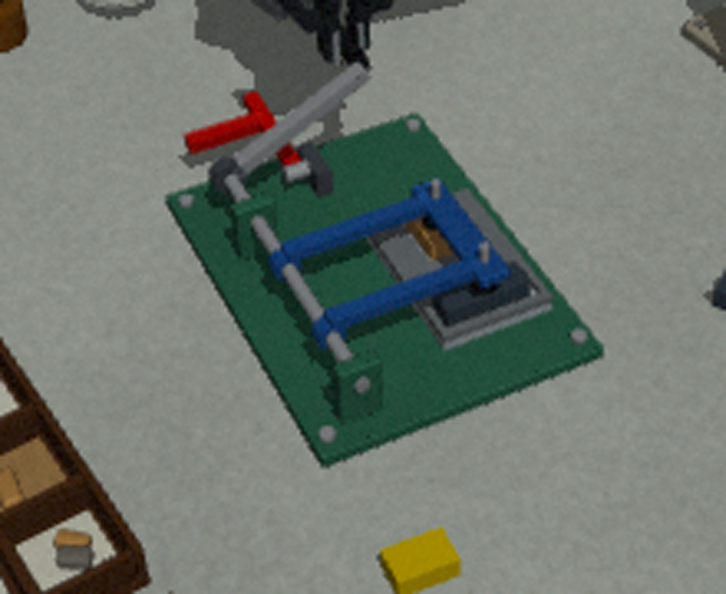

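The view shows the catch lying flat at (230,130), and the arm down with both pads on the slabs at (435,240) and (485,285). A final short push confirms the stop.

```bash
python3 -m creep '[[0,-0.08,0.15,0,0.1],[0,-0.08,0.15,0,0.1],[0,-0.08,0.15,0,0.1],[0,-0.08,0.15,0,0.1]]'; python3 p.py
```

```text
clock: 23.02
ee_pos: [447.9, -146.8, 97.2]
ee_rot: [0.749, 0.663, 0.002, 0.003]
contact_force: [-3.2, 7.0, 27.2]
width: 14.4
gripper_force: 52.0
press -66.57931277838475 -194.13544322042893 bar z 116.24070377273151 q est 1.4886720881353899 r 142.86410766793358 [-3.2  7.  27.2] 14.41205544603583 51.9656503200531
```

```bash
python3 -c "
from station import *
print(finish_job())"
```

```text
the job is handed in; nothing more can be done
None
```

I handed the job in at about 23 s on the robot's clock: both slabs lie flat in their recesses, the catch is flipped fully over, and the gripper still holds the lever against its stop with both pads on the slabs.

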